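Turn the praline dish on the coffee tray and hold it ready to serve

TASK

The little handled dish with the praline ball stands sideways on the coffee tray. Lift it by its wooden handle straight up off the tray until it is well clear, and only then turn it about a quarter turn clockwise (seen from above) over the tray, so that the handle points square out over the tray's long side nearest you; keep the dish level all the time and the ball in the middle of it. Finish still holding the dish still and level, a hand's breadth (about 10 cm) above the middle of the tray, and leave the wrapped sweet and the two mugs alone.

Things in the scene. Friction and masses are not known exactly. Their poses are not given: they have to be found in the camera images.
- dish: White shallow round footed dish, 104 mm wide, 24 mm high at the rim, 0.15 kg, with a wooden bar handle at one side. Origin: centre of its underside (foot 72 mm wide), on the tray's floor at the start. z is up; +x points from its middle out along the handle, at the start to the right, within 12 degrees of the tray's -y.
- dish_middle (a point): Centre of the dish's inner floor, 10 mm above the dish's origin; the ball belongs over it. Round it the inside is flat to radius 8 mm, slopes up 7 degrees out to radius 28 mm, then 25 degrees out to the rim at radius 47 mm.
- dish_grip (a point): Best place to grip the handle: 90 mm from the dish's axis and 42 mm above its underside, at mid-height of the wooden bar. The bar is 14 mm wide, 18 mm high, 85 mm long (62 to 147 mm from the dish's axis), straight and level; gripped across its 14 mm width from above.
- dish_handle_end (a point): Outer end of the handle, 147 mm from the dish's axis.
- praline: The loose dark ball itself; its origin is a point on its surface that turns with it, so use praline_center.
- praline_center (a point): Centre of the loose dark ball (praline), 28 mm diameter, 15 g, that lies in the dish and rolls freely; at rest in the middle of the dish it is 24 mm above the dish's origin.
- tray: Brown rectangular tray, 144 mm (its x) by 218 mm (its y), rim 12 mm high, floor 3 mm thick, fixed. Origin: centre of its underside, on the worktop. Its -x points out over its long side nearest the robot (where the handle must point at the end), its -y over its right end; turned by up to 15 degrees.
- tray_middle (a point): Centre of the tray's floor, 3 mm above the worktop.
- sweet: Bystander: wrapped sweet, 56 x 23 x 13 mm, lying loose on the left end of the tray. Origin: centre of its underside.
- mug_patterned: Bystander: patterned mug, 86 x 126 x 107 mm, loose on the worktop to the left or right of the tray. Origin: centre of its underside.
- mug_plain: Bystander: white mug, 82 x 121 x 97 mm, loose on the worktop on the other side of the tray. Origin: centre of its underside.

How it is judged:
On the way, in this order (a step that is already met when the one before it is completed fails the run):
1. the dish is lifted at least 40 mm clear of the tray, over it, held in the fingers, its handle still pointing to the right end of the tray (within about 34 degrees) (z of dish in the frame of tray above 0.043 m and contact force between the fingers and dish above 1 N and horizontal distance between dish and tray below 0.06 m and angle between the x axis of dish and the y axis of tray, either way round below 0.6 rad and y of dish_handle_end in the frame of tray below 0 m), for 0.2 s.
2. halfway: the handle points diagonally out over the tray's near right corner, dish still over the tray and clear of it (z of dish in the frame of tray above 0.033 m and horizontal distance between dish and tray below 0.12 m and angle between the x axis of dish and the y axis of tray, either way round above 0.62 rad and angle between the x axis of dish and the x axis of tray, either way round above 0.25 rad and y of dish_handle_end in the frame of tray below 0 m and x of dish_handle_end in the frame of tray below 0 m).
At the end, for the whole second after the job is handed in: Held in the fingers, underside 50-180 mm above the worktop, axis within 40 mm of the tray's middle; handle within 0.17 rad of square to the tray's near long side; level within 0.12 rad, dish still (under 0.03 m/s, 0.2 rad/s), ball within 16 mm of the middle of its floor (contact force between the fingers and dish above 1 N and z of dish in the frame of tray between 0.05 and 0.18 m and horizontal distance between dish and tray below 0.04 m and angle between the x axis of dish and the x axis of tray, either way round below 0.17 rad and x of dish_handle_end in the frame of tray below 0 m and angle between dish's own z axis and vertical below 0.12 rad and horizontal distance between praline_center and dish_middle below 0.016 m and distance between praline_center and dish_middle below 0.025 m and linear speed of dish below 0.03 m/s and angular speed of dish below 0.2 rad/s); the arm keeps its last pose, push and grip.
It fails at once if the ball rolls up towards the rim (more than 26 mm from the middle of the dish) or leaves the dish (horizontal distance between praline_center and dish_middle above 0.026 m or distance between praline_center and dish_middle above 0.04 m).
It fails at once if the dish is tilted more than 0.2 rad (11 degrees) (angle between dish's own z axis and vertical above 0.2 rad).
It fails at once if the ball is touched by the robot (contact force between the arm and praline above 0.2 N).
It fails at once if the sweet or a mug is moved more than 20 mm (distance of any of sweet, mug_patterned, mug_plain from where it was at the start of the episode above 0.02 m).
It also fails if it takes over 40 s, if anything falls off the work surface, if the arm or the gripper's body presses on something with over 40 N, if the wrist force passes 120 N, or if a joint passes its speed limit or range.

ROBOT

A 6-joint arm with a two-finger parallel gripper is mounted at the origin on a cart in front of the work surface, level with it; the furniture and walls round the work are solid. World frame = base frame: x ahead of the robot, y to its left, z up, the work surface at z = 0. Lengths are in m, angles in rad, forces in N, time in s.
With the tool pointing down it reaches from about 0.35 to 0.85 m from the base axis. Payload 8.1 kg.
Tool frame: the origin (TCP) lies on the centre line of the jaws, within the pads' length; the fingertips stand 17 mm ahead of it and the grasp point (between the pads) lies 2 mm behind it; z points along the fingers, y is the line along which they close (so a half turn about z gives the same grasp; the last joint's range is limited). The gripper opens to 93 mm and grips with 3 to 60 N. Pads are 15 mm wide; open, the fingers measure 128 mm over their backs; the gripper's body (75 mm by 188 mm) begins 65 mm behind the grasp point.
Start: joints at [-1.231, 0.13, 1.488, -0, 1.523, -0.085], TCP at [0.247, -0.547, 0.236] pointing down, gripper open.
Joint ranges: [-2.96, 2.96], [-0.89, 2.26], [0.02, 2.5], [-1.34, 4.48], [0, 2.73], [-2.66, 2.66]. Speed limits (rad/s): [2.39, 2.39, 2.79, 3.14, 3.14, 3.14].

INTERFACE

Orientations are given as a unit quaternion [w, x, y, z].
In Python, from plant import * gives the robot as it stands.
- The arm moves only by the tool move_arm, never from a script. Its argument "series" is one flat list of numbers, 6 for each row, row after row: the shift along the world's x, y, z in mm, then the turn, a rotation vector about the world's x, y, z in rad. A call has 1 to 20 rows; each row is the pose to reach, as a shift and turn from the pose commanded when the call began; what a row does not reach only later rows make up. A row lasts 1/12 s, in which the tool goes at most 41.7 mm and 7.16 degrees, less where a joint would pass 70% of its speed; a pose out of reach is approached as far as the arm can. A call with a gripper value outside its range is refused whole. "gripper" is the finger opening in mm, from 0 to 93, set as the call begins (left out, the last holds). The fingers move at their own pace and stop on an object; "squeeze" is the grip in N (left out, the last holds). Time passes only in rows, so rows that repeat a pose let the fingers close. It gives the time, the measured TCP pose, the force, the opening and the grip force at its end, in the units of the state.
- get_obs(): the state, without advancing time (a new reading comes with each control period).
- camera(name): name is "scene" or "top" or "wrist"; returns (picture, depth): 480x640x3 uint8, red, green, blue; 480x640 float32, m along the optical axis (not along the pixel's ray), 0 where there is no reading.
- camera_info(name): a dict with "K" (3x3 intrinsics, pixels), "dist_coeffs" ([k1, k2, p1, p2, k3] as OpenCV has them; the pictures are not rectified), "R" (3x3) and "t" (3): a world point X has camera coordinates R X + t; the wrist camera has in their place "mount" (4x4, takes a point from camera to tool coordinates, whose origin is the TCP and whose axes are the flange's). Camera axes: x right, y down, z forward; pixel columns grow to the right and rows downward; lengths in m; the calibration is good to about 2 mm. A picture is of the moment at which its call begins: read the wrist's pose just before it. camera_info takes no time and is no camera call.
- job_done(): hands the job in; it is judged then, once.
The state is a dict: "t": time; "qpos": joint angles; "dq": joint speeds; "effort": joint torques, N m; "eef_pos": TCP position; "eef_rot": TCP orientation; "force": force on the tool from outside, world axes, zero at the start; "wrist_torque": the same for the moment, N m; "finger_gap": finger opening in m; "finger_force": force on a finger pad.
Only numpy, scipy, OpenCV 4.12 (cv2) and the standard library are available. Lean on these libraries where they do the work, as an engineer would, in place of code of your own. Each camera call takes 0.05 s, during which the arm holds its last target. There are 200 camera calls.

## Working session

There is one attempt and no reset: what is moved stays moved. The work goes in short steps, Python scripts to look and compute and a tool call to move; the robot and the scene stay as the last step left them, time stands still between calls to the robot, and variables do not carry over. Pictures are saved under pics/ and viewed, at most 10 in all, crops included, and the job is handed in when it is done.

Besides the shell and the picture viewer there is one more tool, called after "Emit:" by a JSON object that holds its "name" and its "arguments", one argument or row to a line. move_arm: Moves the arm, as the interface text tells. Its arguments: {"type":"object","properties":{"series":{"type":"array"},"gripper":{"type":"number"},"squeeze":{"type":"number"}},"required":["series"]}

```bash
mkdir -p pics
python3 - <<'E'
from plant import *
import cv2,numpy as np
o=get_obs();print(o)
for n in ("top","scene"):
    p,d=camera(n);np.savez("pics/%s0.npz"%n,p=p,d=d);cv2.imwrite("pics/%s0.png"%n,p[:,:,::-1])
    print(n,camera_info(n))
print(camera_info("wrist"))
E
```

```text
{'t': 0.0, 'qpos': array([-1.23143703e+00,  1.31148101e-01,  1.48927888e+00, -8.64522991e-06,
        1.52299302e+00, -8.53837058e-02]), 'dq': array([-0.00079862, -0.00120936,  0.00206413,  0.00114744, -0.00087932,
        0.00182229]), 'effort': array([ 6.58323188e-05, -5.59848797e+01, -4.91749871e+01,  7.67670991e-02,
        3.59538943e-02, -1.57915438e-04]), 'eef_pos': array([ 0.24709873, -0.54616591,  0.23459544]), 'eef_rot': array([-9.05769178e-04,  9.77533350e-01,  2.10778831e-01, -1.19996455e-04]), 'force': array([-0.28333602,  0.11501189, -0.21565214]), 'wrist_torque': array([ 0.07889956, -0.06558075,  0.00227356]), 'finger_force': 0.0, 'finger_gap': 0.09314398863432173}
top {'K': array([[484.23692016,   0.        , 314.65390726],
       [  0.        , 484.23692016, 234.80705932],
       [  0.        ,   0.        ,   1.        ]]), 'dist_coeffs': array([-0.09914302,  0.        ,  0.        ,  0.        ,  0.        ]), 'R': array([[ 0.00182143, -0.99999491, -0.00262113],
       [-0.99890862, -0.00169711, -0.04667633],
       [ 0.04667165,  0.00270329, -0.99890663]]), 't': a
[... 399 characters left out ...]
3 ],
       [ 0.69238239, -0.53428983, -0.4849134 ]]), 't': array([0.30750682, 0.24126122, 0.96367743])}
{'K': array([[368.01691683,   0.        , 319.20875494],
       [  0.        , 368.01691683, 241.15025556],
       [  0.        ,   0.        ,   1.        ]]), 'dist_coeffs': array([-0.0368253,  0.       ,  0.       ,  0.       ,  0.       ]), 'mount': array([[ 2.07219162e-04, -9.56129875e-01, -2.92943032e-01,
         8.34350364e-02],
       [ 9.99999578e-01,  4.60157676e-04, -7.94527950e-04,
        -1.61894790e-04],
       [ 8.94471894e-04, -2.92942744e-01,  9.56129567e-01,
        -1.48486177e-01],
       [ 0.00000000e+00,  0.00000000e+00,  0.00000000e+00,
         1.00000000e+00]])}
```

View pics/top0.png

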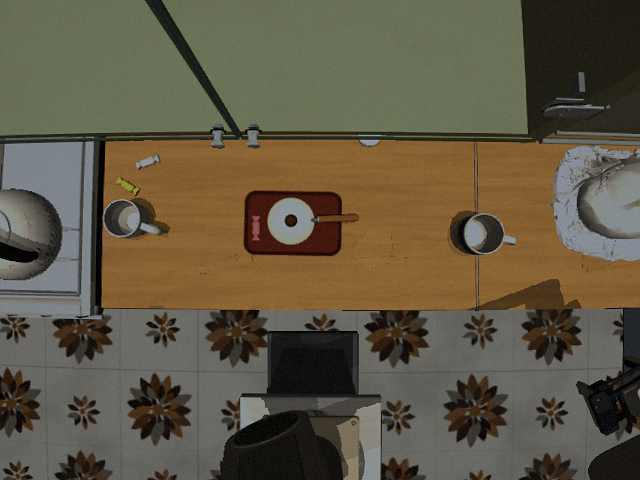

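View pics/scene0.png

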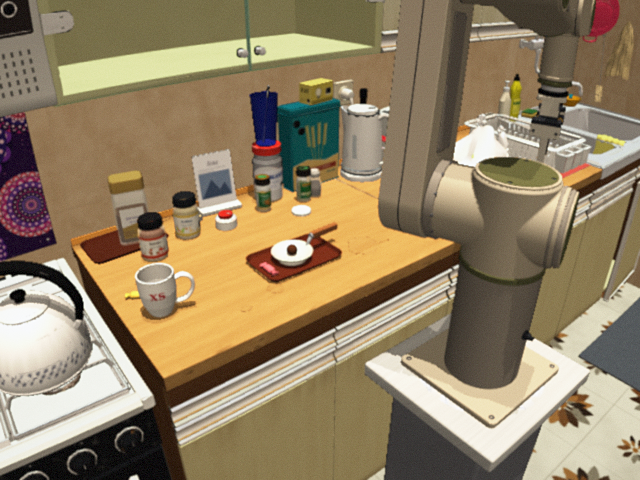

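The top view shows the tray centred near (293,223), dish at (291,221) with ball, and the handle running right to (358,217). The mugs are at (125,218) and (483,233), well clear. The scene view confirms this layout.

```bash
cat > h.py <<'E'
import numpy as np,cv2
from scipy.spatial.transform import Rotation as Ro
def rays(uv,K,dist,R,t):
    n=cv2.undistortPoints(np.asarray(uv,float).reshape(-1,1,2),K,dist).reshape(-1,2)
    d=np.c_[n,np.ones(len(n))]@R; return -R.T@t,d
def plane(uv,z,ci):
    o,d=rays(uv,ci["K"],ci["dist_coeffs"],ci["R"],ci["t"]); return o+d*((z-o[2])/d[:,2])[:,None]
def wrist_ci(info,obs):
    q=obs["eef_rot"];T=np.eye(4);T[:3,:3]=Ro.from_quat(np.r_[q[1:],q[0]]).as_matrix();T[:3,3]=obs["eef_pos"]
    M=np.linalg.inv(T@info["mount"]); return dict(info,R=M[:3,:3],t=M[:3,3])
def cloud(d,ci,u0,u1,v0,v1):
    v,u=np.mgrid[v0:v1,u0:u1];uv=np.c_[u.ravel(),v.ravel()]
    o,r=rays(uv,ci["K"],ci["dist_coeffs"],ci["R"],ci["t"]); return o+r*d[v0:v1,u0:u1].reshape(-1,1),uv
E
python3 - <<'E'
from plant import *
from h import *
z=np.load("pics/top0.npz");p,d=z["p"],z["d"];ci=camera_info("top")
hsv=cv2.cvtColor(p,cv2.COLOR_RGB2HSV)
for uv in [(260,200),(330,240),(275,221),(340,217),(350,217),(380,217),(320,218),(255,228)]: print(uv,p[uv[1],uv[0]],hsv[uv[1],uv[0]],d[uv[1],uv[0]])
P,uv=cloud(d,ci,235,370,180,265)
col=p[uv[:,1],uv[:,0]].astype(int)
g=P[(P[:,2]<.002)];print("table z",np.median(P[(uv[:,1]<188),2]))
hd=(P[:,2]>.036)&(uv[:,0]>312);H=P[hd];print("handle n",hd.sum(),H.min(0),H.max(0))
c=H.mean(0);w=np.linalg.svd(H[:,:2]-c[:2])[2][0];w*=np.sign(-w[1]);print(c,w,np.degrees(np.arctan2(w[1],w[0])))
tr=(col[:,0]<110)&(col.sum(1)<170);m=np.zeros((480,640),np.uint8);m[uv[tr,1],uv[tr,0]]=255
k=max(cv2.findContours(m,0,1)[0],key=cv2.contourArea);k=cv2.convexHull(k)
print(cv2.minAreaRect(plane(k.reshape(-1,2),.012,ci)[:,:2].astype(np.float32)))
wh=(col.min(1)>110)&(uv[:,0]<316);m[:]=0;m[uv[wh,1],uv[wh,0]]=255
k=max(cv2.findContours(m,0,1)[0],key=cv2.contourArea);e=cv2.minEnclosingCircle(k);print(e,plane([e[0]],.027,ci))
E
```

```text
(260, 200) [67 27 11] [  9 213  67] 1.087884
(330, 240) [68 25 14] [  6 203  68] 1.0866648
(275, 221) [143 149 150] [ 94  12 150] 1.0712136
(340, 217) [110  62  32] [ 12 181 110] 1.0358698
(350, 217) [109  57  29] [ 11 187 109] 1.0373076
(380, 217) [136  98  52] [ 16 158 136] 1.0937943
(320, 218) [118  65  36] [ 11 177 118] 1.0393872
(255, 228) [143  88  90] [179  98 143] 1.0740057
table z -0.0006471137002261873
handle n 322 [ 0.46313166 -0.10233304  0.03673209] [ 0.55656603 -0.00763024  1.08734233]
[ 0.54049872 -0.05236406  0.14509103] [ 0.60203796 -0.79846747] -52.984004631135996
((0.5398687720298767, 0.024977587163448334), (0.14293497800827026, 0.2477479726076126), 0.00703128008171916)
((290.4700012207031, 220.60684204101562), 23.10823631286621) [[0.5438032  0.04408319 0.027     ]]
```

Emit:
{"name": "move_arm", "arguments": {
  "series": [20, 35, 0, 0, 0, 0.08, 40, 70, 0, 0, 0, 0.17, 60, 105, 0, 0, 0, 0.26, 80, 140, 0, 0, 0, 0.35, 100, 175, 0, 0, 0, 0.44, 120, 210, 0, 0, 0, 0.53, 140, 245, 0, 0, 0, 0.62, 160, 280, 0, 0, 0, 0.71, 180, 315, 0, 0, 0, 0.8, 200, 350, 0, 0, 0, 0.89, 220, 385, 0, 0, 0, 0.98, 240, 420, 0, 0, 0, 1.06, 260, 455, 0, 0, 0, 1.14, 280, 485, 0, 0, 0, 1.2, 295, 500, 0, 0, 0, 1.22, 295, 500, 0, 0, 0, 1.22, 295, 500, 0, 0, 0, 1.22, 295, 500, 0, 0, 0, 1.22],
  "gripper": 50,
  "squeeze": 50
}}

```text
t: 1.6
eef_pos: [0.5417, -0.047, 0.2351]
eef_rot: [-0.0, 0.681, 0.733, -0.001]
force: [-0.6, -0.3, -0.3]
finger_gap: 0.0497
finger_force: 0.0
```

Run:
```python
from plant import *
from h import *
o=get_obs();p,d=camera("wrist");np.savez("pics/w1.npz",p=p,d=d,q=o["eef_rot"],x=o["eef_pos"]);cv2.imwrite("pics/w1.png",p[:,:,::-1])
print(o["eef_pos"],o["eef_rot"],o["finger_gap"],o["qpos"])
```

```text
[ 0.54174109 -0.04701484  0.23510915] [-4.12767095e-04  6.80571631e-01  7.32681251e-01 -5.19265473e-04] 0.049745727661129197 [-1.80576433e-01 -2.00772439e-02  1.64520217e+00 -4.32016038e-04
  1.51772230e+00 -2.54264079e-01]
```

View pics/w1.png

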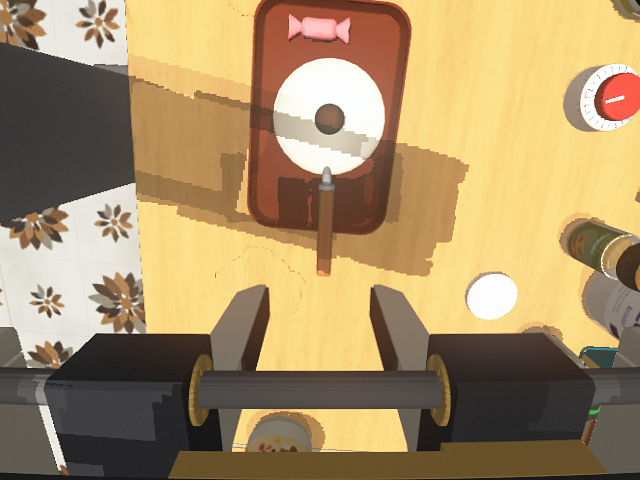

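The wrist view shows the handle bar running from (326,185) to (323,276), the dish at (329,116), the ball at (330,119), and the tray from about (255,0) to (400,235).

Run:
```python
from plant import *
from h import *
z=np.load("pics/w1.npz");p,d=z["p"],z["d"];ci=wrist_ci(camera_info("wrist"),dict(eef_rot=z["q"],eef_pos=z["x"]))
P,uv=cloud(d,ci,300,345,182,280)
hd=(P[:,2]>.040)&(P[:,2]<.07);H=P[hd];print("n",hd.sum(),"top z",np.percentile(H[:,2],[10,50,90]))
x,y,ux,uy=[0]*4
m=np.zeros((480,640),np.uint8);m[uv[hd,1],uv[hd,0]]=255
Q=plane(uv[hd],.054,ci)[:,:2]
r=cv2.minAreaRect(Q.astype(np.float32));print("handle rect",r)
c=Q.mean(0);w=np.linalg.svd(Q-c)[2][0];w*=np.sign(-w[1]);print("c",c,"az",np.degrees(np.arctan2(w[1],w[0])))
s=(Q-c)@w;print("extent",c+w*s.min(),c+w*s.max(),np.ptp(s))
hsv=cv2.cvtColor(p,cv2.COLOR_RGB2HSV).astype(int)
P,uv=cloud(d,ci,225,425,0,245)
tm=((hsv[...,0]<9)|(hsv[...,0]>172))&(hsv[...,1]>120);tm[245:]=0;tm[:,:235]=0;tm[:,420:]=0
m=cv2.morphologyEx(tm.astype(np.uint8)*255,cv2.MORPH_OPEN,np.ones((5,5)))
k=max(cv2.findContours(m,0,1)[0],key=cv2.contourArea);k=cv2.convexHull(k).reshape(-1,2);print(k.min(0),k.max(0))
print("tray",cv2.minAreaRect(plane(k,.012,ci)[:,:2].astype(np.float32)))
wh=(p.min(2)>0)&(hsv[...,1]<60);wh[:50]=0;wh[185:]=0;wh[:,:265]=0;wh[:,395:]=0
m=cv2.morphologyEx(wh.astype(np.uint8)*255,cv2.MORPH_OPEN,np.ones((9,9)))
k=max(cv2.findContours(m,0,1)[0],key=cv2.contourArea);k=cv2.convexHull(k).reshape(-1,2)
e=cv2.fitEllipse(k);print("dish",e,plane([e[0]],.027,ci))
b=(p.max(2)<110);b[:95]=0;b[145:]=0;b[:,:305]=0;b[:,355:]=0
k=max(cv2.findContours(b.astype(np.uint8),0,1)[0],key=cv2.contourArea);bb=cv2.minEnclosingCircle(k);print("ball",bb,plane([bb[0]],.027,ci))
dd=d[50:185,265:395];PP,_=cloud(d,ci,265,395,50,185);rim=PP[(PP[:,2]>.0235)&(PP[:,2]<.029)]
print("rim pts",len(rim),(rim.max(0)+rim.min(0))/2)
```

```text
n 1387 top z [0.0507074  0.05261202 0.05369128]
handle rect ((0.5488419532775879, -0.05467648431658745), (0.013887598179280758, 0.09071318805217743), 2.4058663845062256)
c [ 0.54872767 -0.05307814] az -87.55382069284947
extent [ 0.54686026 -0.00936516] [ 0.5507318  -0.09999146] 0.09070896056427724
[262   0] [401 115]
tray ((0.5425415635108948, 0.10388094186782837), (0.09515213966369629, 0.12758676707744598), 86.83248138427734)
dish ((328.5765686035156, 116.10359954833984), (111.01206970214844, 116.65447235107422), 2.1312954425811768) [[0.54454929 0.04747824 0.027     ]]
ball ((328.902587890625, 119.43506622314453), 14.592973709106445) [[0.54508657 0.04457181 0.027     ]]
rim pts 1971 [0.54444485 0.04540319 0.02624055]
```

Run:
```python
from plant import *
from h import *
z=np.load("pics/w1.npz");p=z["p"];ci=wrist_ci(camera_info("wrist"),dict(eef_rot=z["q"],eef_pos=z["x"]))
hsv=cv2.cvtColor(p,cv2.COLOR_RGB2HSV).astype(int)
for u,v in [(262,60),(262,200),(395,60),(375,220),(300,225),(300,240),(430,200),(230,180),(420,60),(253,150)]: print((u,v),hsv[v,u])
tm=(hsv[...,0]<10)&(hsv[...,1]>120);tm[:,:235]=0;tm[:,420:]=0;tm[245:]=0;tm[225:,310:340]=0
m=cv2.morphologyEx(tm.astype(np.uint8)*255,cv2.MORPH_OPEN,np.ones((7,7)))
k=np.vstack([c for c in cv2.findContours(m,0,1)[0] if cv2.contourArea(c)>200]);k=cv2.convexHull(k).reshape(-1,2);print(k.min(0),k.max(0))
X=plane(k,.012,ci)[:,:2];r=cv2.minAreaRect(X.astype(np.float32));print(r)
# edge lines
for name,rows in (("L",1),("R",-1)):
    pts=[]
    for v in range(30,205,5):
        u=np.where(m[v]>0)[0]; pts.append((u[0] if rows==1 else u[-1],v))
    E=plane(pts,.012,ci)[:,:2];f=np.polyfit(E[:,1],E[:,0],1);print(name,f,np.degrees(np.arctan(f[0])),np.std(E[:,0]-np.polyval(f,E[:,1])))
t0=np.load("pics/top0.npz")["p"];h=cv2.cvtColor(t0,cv2.COLOR_RGB2HSV).astype(int);ct=camera_info("top")
m=((h[...,0]<11)&(h[...,1]>150)&(h[...,2]<90));q=np.zeros_like(m);q[185:262,238:346]=m[185:262,238:346]
k=cv2.findNonZero(cv2.morphologyEx(q.astype(np.uint8),cv2.MORPH_OPEN,np.ones((3,3)))).reshape(-1,2);print("top",k.min(0),k.max(0),cv2.minAreaRect(plane(k,.012,ct)[:,:2].astype(np.float32)))
```

```text
(262, 60) [  8 158 137]
(262, 200) [  8 167 145]
(395, 60) [  7 158 169]
(375, 220) [ 10 158  87]
(300, 225) [ 10 156  93]
(300, 240) [ 17 137 190]
(430, 200) [ 16 137 190]
(230, 180) [ 16 140 146]
(420, 60) [ 22 120 250]
(253, 150) [  9 150 112]
[253   0] [410 218]
((0.5438487529754639, 0.04677094519138336), (0.14235305786132812, 0.2049885392189026), 1.0981793403625488)
L [0.03447536 0.48900309] 1.9745105631025976 0.03902918261406338
R [0.725571   0.54438842] 35.963550122022376 0.029944457108674424
top [244 191] [341 255] ((0.5402513146400452, 0.040223389863967896), (0.2158549576997757, 0.14150141179561615), 89.13841247558594)
```

Emit:
{"name": "move_arm", "arguments": {
  "series": [3, 2, -20, 0, 0, -0.01, 6.5, 3.5, -50, 0, 0, -0.03, 6.5, 3.5, -80, 0, 0, -0.03, 6.5, 3.5, -105, 0, 0, -0.03, 6.5, 3.5, -120, 0, 0, -0.03, 6.5, 3.5, -130, 0, 0, -0.03, 6.5, 3.5, -130, 0, 0, -0.03, 6.5, 3.5, -130, 0, 0, -0.03],
  "gripper": 34
}}

```text
t: 2.32
eef_pos: [0.5486, -0.0439, 0.106]
eef_rot: [-0.0, 0.692, 0.722, -0.0]
force: [-0.0, -0.1, 0.1]
finger_gap: 0.034
finger_force: 0.0
```

Run:
```python
from plant import *
from h import *
o=get_obs();p,d=camera("wrist");cv2.imwrite("pics/w2.png",p[:,:,::-1])
print(o["eef_pos"],o["eef_rot"],o["finger_gap"])
ci=wrist_ci(camera_info("wrist"),o)
P,uv=cloud(d,ci,200,440,200,479);R=ci
# handle points: near expected line, height .045-.06
g=np.array([.5482,-.0435]);w=np.array([np.cos(np.radians(-87.6)),np.sin(np.radians(-87.6))]);n=np.array([-w[1],w[0]])
a=(P[:,:2]-g)@w;b=(P[:,:2]-g)@n
s=(P[:,2]>.047)&(P[:,2]<.06)&(abs(b)<.013)&(a>-.03)&(a<.06)
for lo in np.arange(-.03,.06,.01):
    t=s&(a>=lo)&(a<lo+.01)
    if t.sum()>10: print(round(lo,3),t.sum(),b[t].min(),b[t].max(),np.median(P[t,2]))
```

```text
[ 0.54859274 -0.04390542  0.10598631] [-6.51091623e-05  6.91862087e-01  7.22029671e-01 -4.72316300e-05] 0.033995381999611766
-0.03 428 -0.006760887349717837 0.007199702835483424 0.051877226040891386
-0.02 386 -0.006842728887653503 0.006689947318411251 0.052690498197616426
-0.01 381 -0.006976327008963795 0.006781150058266486 0.052720853360319564
0.0 367 -0.006993056701784234 0.006863883911103046 0.052745506124765695
0.01 348 -0.006529851014405384 0.006965433883186462 0.05266673711932984
0.02 316 -0.006618853646933125 0.007000112857147288 0.05268110346535475
0.03 316 -0.006738637711292617 0.006471124039532444 0.052604103684253584
0.04 302 -0.006871068716519275 0.006560397324800805 0.05243517556249039
0.05 183 -0.006906368454871035 0.006585148600107786 0.05243964344641516
```

View pics/w2.png

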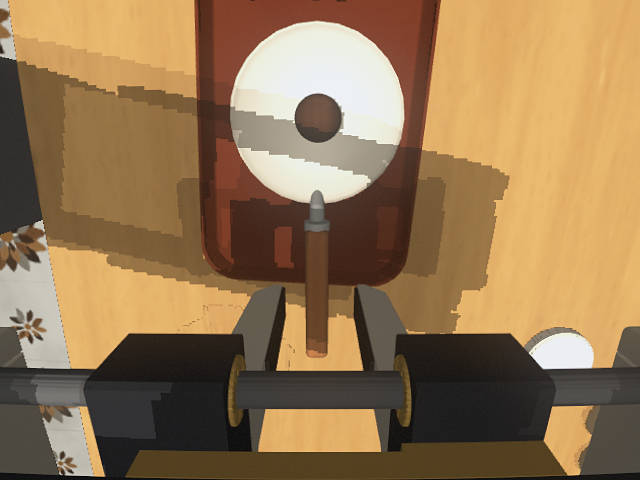

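The handle lies centred between the fingers (columns ~305–328, fingers at ~283 and ~357), so I descend and close.

Emit:
{"name": "move_arm", "arguments": {
  "series": [0, 0, -15, 0, 0, 0, 0, 0, -30, 0, 0, 0, 0, 0, -42, 0, 0, 0, 0, 0, -52, 0, 0, 0, 0, 0, -59, 0, 0, 0, 0, 0, -63, 0, 0, 0, 0, 0, -63, 0, 0, 0, 0, 0, -63, 0, 0, 0, 0, 0, -63, 0, 0, 0],
  "gripper": 20
}}

```text
t: 3.12
eef_pos: [0.5494, -0.0432, 0.0434]
eef_rot: [0.0, 0.691, 0.723, 0.0]
force: [-0.2, 0.5, 0.3]
finger_gap: 0.0199
finger_force: 0.0
```

Emit:
{"name": "move_arm", "arguments": {
  "series": [0, 0, 0, 0, 0, 0, 0, 0, 0, 0, 0, 0, 0, 0, 0, 0, 0, 0, 0, 0, 0, 0, 0, 0, 0, 0, 0, 0, 0, 0],
  "gripper": 16,
  "squeeze": 10
}}

```text
t: 3.53
eef_pos: [0.5489, -0.0432, 0.0428]
eef_rot: [0.0, 0.691, 0.722, 0.0]
force: [0.1, 0.5, -0.3]
finger_gap: 0.0158
finger_force: 0.0
```

Emit:
{"name": "move_arm", "arguments": {
  "series": [0, 0, 0, 0, 0, 0, 0, 0, 0, 0, 0, 0, 0, 0, 0, 0, 0, 0, 0, 0, 0, 0, 0, 0, 0, 0, 0, 0, 0, 0],
  "gripper": 0,
  "squeeze": 10
}}

```text
t: 3.95
eef_pos: [0.5487, -0.0432, 0.0426]
eef_rot: [-0.0, 0.691, 0.723, -0.0]
force: [-1.2, -0.3, 0.9]
finger_gap: 0.0137
finger_force: 10.0
```

Emit:
{"name": "move_arm", "arguments": {
  "series": [0, 0, 0, 0, 0, 0, 0, 0, 0, 0, 0, 0, 0, 0, 0, 0, 0, 0, 0, 0, 0, 0, 0, 0, 0, 0, 0, 0, 0, 0],
  "squeeze": 50
}}

```text
t: 4.37
eef_pos: [0.5488, -0.0432, 0.0426]
eef_rot: [-0.0, 0.691, 0.722, -0.0]
force: [-1.4, -0.1, 1.8]
finger_gap: 0.0136
finger_force: 49.9
```

Gripped. I lift 20 mm gently and check the level.

Emit:
{"name": "move_arm", "arguments": {
  "series": [0, 0, 1, 0, 0, 0, 0, 0, 2, 0, 0, 0, 0, 0, 4, 0, 0, 0, 0, 0, 6, 0, 0, 0, 0, 0, 8, 0, 0, 0, 0, 0, 10, 0, 0, 0, 0, 0, 12, 0, 0, 0, 0, 0, 14, 0, 0, 0, 0, 0, 16, 0, 0, 0, 0, 0, 18, 0, 0, 0, 0, 0, 19, 0, 0, 0, 0, 0, 20, 0, 0, 0, 0, 0, 20, 0, 0, 0, 0, 0, 20, 0, 0, 0]
}}

```text
t: 5.53
eef_pos: [0.5488, -0.0432, 0.0626]
eef_rot: [0.0, 0.691, 0.723, -0.0]
force: [0.1, -1.0, -2.0]
finger_gap: 0.0136
finger_force: 50.0
```

```bash
cat > chk.py <<'E'
import sys
from plant import *
from h import *
o=get_obs();p,d=camera("wrist");cv2.imwrite("pics/%s.png"%sys.argv[1],p[:,:,::-1])
print(o["t"],o["eef_pos"],o["eef_rot"],o["finger_gap"],o["finger_force"],o["force"],o["wrist_torque"])
ci=wrist_ci(camera_info("wrist"),o)
hsv=cv2.cvtColor(p,cv2.COLOR_RGB2HSV)
P,uv=cloud(d,ci,180,460,0,330)
q=o["eef_rot"];Rt=Ro.from_quat(np.r_[q[1:],q[0]]).as_matrix()
h=-Rt[:2,0]/np.linalg.norm(Rt[:2,0]);n=np.array([-h[1],h[0]])  # h: outward along handle
a=(P[:,:2]-o["eef_pos"][:2])@h+.09;b=(P[:,:2]-o["eef_pos"][:2])@n
z0=o["eef_pos"][2]+.002-.042
z=P[:,2]-z0
hd=(abs(b)<.006)&(a>.066)&(a<.086)&(z>.03)
if hd.sum()>20: f=np.polyfit(a[hd],z[hd],1);print("handle slope",f[0],"n",hd.sum(),np.median(z[hd]))
# rim/dish: white points on the 25deg cone -> fit plane to ring 40..50mm
rr=np.hypot(a,b);w=(hsv[uv[:,1],uv[:,0],1]<70)&(rr<.060)&(z>-.03)&(z<.045)
k=w&(z>.01)&(rr<.051)&(rr>.03);A=np.c_[a[k],b[k],rr[k],np.ones(k.sum())];s=np.linalg.lstsq(A,z[k],rcond=None)[0];print("cone fit da,db,slope",s,k.sum())
pts=np.c_[a[w],b[w]].astype(np.float32);hull=cv2.convexHull(pts);c,r=cv2.minEnclosingCircle(hull);print("dish circle (a,b)",c,r)
dk=(p[uv[:,1],uv[:,0]].max(1)<150)&(hsv[uv[:,1],uv[:,0],1]>60)&(rr<.035)&(z>.02)
print("ball",dk.sum(),a[dk].mean(),b[dk].mean(),"range",a[dk].min(),a[dk].max(),b[dk].min(),b[dk].max(),"top",z[dk].max())
E
python3 chk.py w3
```

```text
5.5333 [ 0.54878717 -0.04315987  0.0626409 ] [ 5.15650188e-06  6.91360940e-01  7.22509550e-01 -9.65113360e-06] 0.01356207515175952 49.95065689086914 [ 0.0601736  -0.97618749 -1.95158412] [-0.22782826 -0.05265214 -0.01285055]
handle slope 0.029418165079977424 n 1271 0.050075508116005966
cone fit da,db,slope [-0.01437948 -0.00428924  0.52828832 -0.00417135] 29967
dish circle (a,b) (0.004986479412764311, 0.00031385652255266905) 0.05509340390563011
ball 2974 0.0008989837517588748 0.0004835700424101251 range -0.011417299076260504 0.014115256440788648 -0.012862484718802688 0.012472135815814132 top 0.18848495659415432
```

View pics/w3.png

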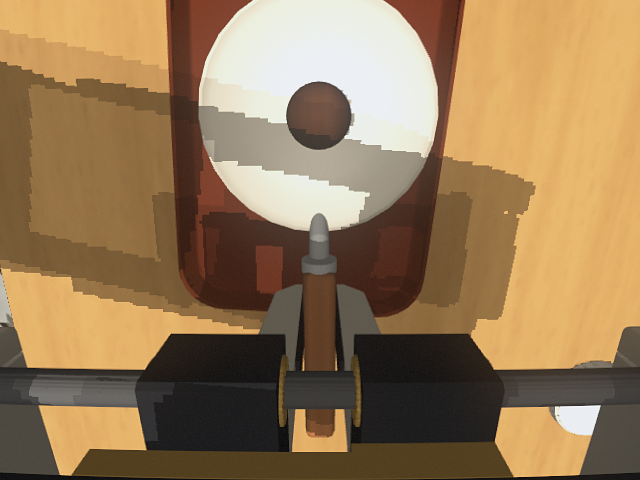

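The dish hangs level and clear, with the ball at (319,115) in its middle. I lift further.

Emit:
{"name": "move_arm", "arguments": {
  "series": [0, 0, 1, 0, 0, 0, 0, 0, 3, 0, 0, 0, 0, 0, 6, 0, 0, 0, 0, 0, 10, 0, 0, 0, 0, 0, 14, 0, 0, 0, 0, 0, 18, 0, 0, 0, 0, 0, 22, 0, 0, 0, 0, 0, 27, 0, 0, 0, 0, 0, 32, 0, 0, 0, 0, 0, 37, 0, 0, 0, 0, 0, 42, 0, 0, 0, 0, 0, 47, 0, 0, 0, 0, 0, 52, 0, 0, 0, 0, 0, 57, 0, 0, 0, 0, 0, 61, 0, 0, 0, 0, 0, 65, 0, 0, 0, 0, 0, 68, 0, 0, 0, 0, 0, 70, 0, 0, 0, 0, 0, 70, 0, 0, 0, 0, 0, 70, 0, 0, 0]
}}

```text
t: 7.25
eef_pos: [0.5488, -0.0432, 0.1326]
eef_rot: [0.0, 0.691, 0.722, -0.0]
force: [-0.1, 0.0, -2.1]
finger_gap: 0.0137
finger_force: 50.0
```

```bash
python3 chk.py w4
python3 - <<'E'
import numpy as np
# turn about the dish axis: TCP offsets per step, ease in/out, rounded
T0=np.array([.5488,-.0432]);az0=np.radians(-87.5);C0=T0-.09*np.array([np.cos(az0),np.sin(az0)])
C1=np.array([.541,.040]);tot=-(np.pi+az0);N=60;print(C0,tot)
ax=np.linspace(0,1,N+1);s=10*ax**3-15*ax**4+6*ax**5
f=[]
for k in range(N+1):
    th=tot*s[k];c=C0+(C1-C0)*s[k];t=c+.09*np.array([np.cos(az0+th),np.sin(az0+th)])
    f.append([*(t*1000),th])
f=np.array(f)
for c in range(3):
    b=f[20*c];print(c,[x for r in f[20*c+1:20*c+21] for x in (round(r[0]-b[0],1),round(r[1]-b[1],1),0,0,0,round(r[3]-b[3],3))])
E
```

```text
7.25 [ 0.54878901 -0.04318866  0.13260084] [ 6.61908621e-06  6.91381275e-01  7.22490091e-01 -2.48141044e-05] 0.013670967438753725 49.95059072971344 [-1.05264158e-01  2.13651618e-03 -2.13668250e+00] [-0.17344245 -0.08548093 -0.05916027]
handle slope 0.029010957373789847 n 1275 0.05005364299746998
cone fit da,db,slope [-0.01418401 -0.00459895  0.52977998 -0.00423517] 29965
dish circle (a,b) (0.005030089057981968, 0.0001960581575985998) 0.05502128228545189
ball 2941 0.0007839487685716255 0.0003814053132934511 range -0.011382588323455484 0.014049422822224378 -0.012972846248924983 0.012515188997025422 top 0.18848318175637194
[0.54487426 0.04671434] -1.6144295580947547Traceback (most recent call last):
  File "<stdin>", line 12, in <module>
IndexError: index 3 is out of bounds for axis 0 with size 3
```

Run:
```python
import numpy as np
T0=np.array([.5488,-.0432]);az0=np.radians(-87.5);C0=T0-.09*np.array([np.cos(az0),np.sin(az0)])
C1=np.array([.541,.040]);tot=-(np.pi+az0);N=60
ax=np.linspace(0,1,N+1);s=10*ax**3-15*ax**4+6*ax**5
th=np.round(tot*s/.005)*.005
f=np.array([[*(1000*(C0+(C1-C0)*s[k]+.09*np.array([np.cos(az0+th[k]),np.sin(az0+th[k])]))),th[k]] for k in range(N+1)])
for c in range(3):
    b=f[20*c]
    print(c,", ".join("%g, %g, 0, 0, 0, %g"%(round((r[0]-b[0])*2)/2,round((r[1]-b[1])*2)/2,round(r[2]-b[2],3)) for r in f[20*c+1:20*c+21]))
```

```text
0 0, 0, 0, 0, 0, 0, 0, 0, 0, 0, 0, 0, 0, 0, 0, 0, 0, 0, -0.5, 0, 0, 0, 0, -0.005, -1, 0, 0, 0, 0, -0.01, -1.5, 0, 0, 0, 0, -0.015, -2, 0, 0, 0, 0, -0.02, -3, 0, 0, 0, 0, -0.03, -4, -0.5, 0, 0, 0, -0.045, -5, -0.5, 0, 0, 0, -0.055, -7, -0.5, 0, 0, 0, -0.075, -9, -0.5, 0, 0, 0, -0.095, -10.5, -0.5, 0, 0, 0, -0.115, -13, -0.5, 0, 0, 0, -0.14, -15, 0, 0, 0, 0, -0.165, -18, 0, 0, 0, 0, -0.195, -21, 0.5, 0, 0, 0, -0.23, -24.5, 1, 0, 0, 0, -0.265, -27.5, 1.5, 0, 0, 0, -0.3, -31, 2.5, 0, 0, 0, -0.34
1 -3.5, 1, 0, 0, 0, -0.04, -7, 2, 0, 0, 0, -0.08, -11, 3.5, 0, 0, 0, -0.125, -14.5, 5, 0, 0, 0, -0.17, -18.5, 7, 0, 0, 0, -0.22, -22.5, 9, 0, 0, 0, -0.27, -26, 11, 0, 0, 0, -0.315, -30, 13.5, 0, 0, 0, -0.365, -33.5, 16, 0, 0, 0, -0.415, -37, 19, 0, 0, 0, -0.465, -40.5, 22.5, 0, 0, 0, -0.52, -43.5, 25.5, 0, 0, 0, -0.57, -46.5, 28.5, 0, 0, 0, -0.62, -49, 32, 0, 0, 0, -0.665, -51.5, 35.5, 0, 0, 0, -0.715, -54, 38.5, 0, 0, 0, -0.76, -56, 42.5, 0, 0, 0, -0.81, -58, 45.5, 0, 0, 0, -0.85, -59.5, 49, 0, 0, 0, -0.895, -61, 52, 0, 0, 0, -0.935
2 -1, 3.5, 0, 0, 0, -0.04, -2, 6, 0, 0, 0, -0.075, -3, 9, 0, 0, 0, -0.11, -4, 12, 0, 0, 0, -0.145, -4.5, 14, 0, 0, 0, -0.17, -4.5, 16.5, 0, 0, 0, -0.2, -5, 19, 0, 0, 0, -0.225, -5.5, 20.5, 0, 0, 0, -0.245, -5.5, 22, 0, 0, 0, -0.265, -5.5, 23.5, 0, 0, 0, -0.28, -6, 24.5, 0, 0, 0, -0.295, -6, 26, 0, 0, 0, -0.31, -6, 27, 0, 0, 0, -0.32, -6, 27.5, 0, 0, 0, -0.325, -6, 27.5, 0, 0, 0, -0.33, -6, 28, 0, 0, 0, -0.335, -6, 28.5, 0, 0, 0, -0.34, -6, 28.5, 0, 0, 0, -0.34, -6, 28.5, 0, 0, 0, -0.34, -6, 28.5, 0, 0, 0, -0.34
```

Emit:
{"name": "move_arm", "arguments": {
  "series": [0, 0, 0, 0, 0, 0, -0.5, 0, 0, 0, 0, -0.005, -1, 0, 0, 0, 0, -0.01, -1.5, 0, 0, 0, 0, -0.015, -2, 0, 0, 0, 0, -0.02, -3, 0, 0, 0, 0, -0.03, -4, -0.5, 0, 0, 0, -0.045, -5, -0.5, 0, 0, 0, -0.055, -7, -0.5, 0, 0, 0, -0.075, -9, -0.5, 0, 0, 0, -0.095, -10.5, -0.5, 0, 0, 0, -0.115, -13, -0.5, 0, 0, 0, -0.14, -15, 0, 0, 0, 0, -0.165, -18, 0, 0, 0, 0, -0.195, -21, 0.5, 0, 0, 0, -0.23, -24.5, 1, 0, 0, 0, -0.265, -27.5, 1.5, 0, 0, 0, -0.3, -31, 2.5, 0, 0, 0, -0.34]
}}

```text
t: 8.8
eef_pos: [0.5175, -0.0407, 0.1327]
eef_rot: [0.0, 0.805, 0.594, 0.0]
force: [0.3, 0.5, -1.3]
finger_gap: 0.0132
finger_force: 49.9
```

Emit:
{"name": "move_arm", "arguments": {
  "series": [-3.5, 1, 0, 0, 0, -0.04, -7, 2, 0, 0, 0, -0.08, -11, 3.5, 0, 0, 0, -0.125, -14.5, 5, 0, 0, 0, -0.17, -18.5, 7, 0, 0, 0, -0.22, -22.5, 9, 0, 0, 0, -0.27, -26, 11, 0, 0, 0, -0.315, -30, 13.5, 0, 0, 0, -0.365, -33.5, 16, 0, 0, 0, -0.415, -37, 19, 0, 0, 0, -0.465, -40.5, 22.5, 0, 0, 0, -0.52, -43.5, 25.5, 0, 0, 0, -0.57, -46.5, 28.5, 0, 0, 0, -0.62, -49, 32, 0, 0, 0, -0.665, -51.5, 35.5, 0, 0, 0, -0.715, -54, 38.5, 0, 0, 0, -0.76, -56, 42.5, 0, 0, 0, -0.81, -58, 45.5, 0, 0, 0, -0.85, -59.5, 49, 0, 0, 0, -0.895, -61, 52, 0, 0, 0, -0.935]
}}

```text
t: 10.47
eef_pos: [0.4565, 0.0116, 0.1327]
eef_rot: [-0.0, 0.986, 0.167, -0.0]
force: [0.0, -0.5, -0.8]
finger_gap: 0.0136
finger_force: 49.9
```

Emit:
{"name": "move_arm", "arguments": {
  "series": [-1, 3.5, 0, 0, 0, -0.04, -2, 6, 0, 0, 0, -0.075, -3, 9, 0, 0, 0, -0.11, -4, 12, 0, 0, 0, -0.145, -4.5, 14, 0, 0, 0, -0.17, -4.5, 16.5, 0, 0, 0, -0.2, -5, 19, 0, 0, 0, -0.225, -5.5, 20.5, 0, 0, 0, -0.245, -5.5, 22, 0, 0, 0, -0.265, -5.5, 23.5, 0, 0, 0, -0.28, -6, 24.5, 0, 0, 0, -0.295, -6, 26, 0, 0, 0, -0.31, -6, 27, 0, 0, 0, -0.32, -6, 27.5, 0, 0, 0, -0.325, -6, 27.5, 0, 0, 0, -0.33, -6, 28, 0, 0, 0, -0.335, -6, 28.5, 0, 0, 0, -0.34, -6, 28.5, 0, 0, 0, -0.34, -6, 28.5, 0, 0, 0, -0.34, -6, 28.5, 0, 0, 0, -0.34]
}}

```text
t: 12.13
eef_pos: [0.4508, 0.0398, 0.1326]
eef_rot: [0.0, 1.0, -0.0, 0.0]
force: [0.7, 0.2, -1.9]
finger_gap: 0.0134
finger_force: 50.0
```

```bash
python3 chk.py w5
python3 - <<'E'
from plant import *
import cv2
p,d=camera("top");cv2.imwrite("pics/top5.png",cv2.resize(p[160:300,200:400,::-1],(800,560),interpolation=cv2.INTER_CUBIC))
E
```

```text
12.1333 [0.45082042 0.0398042  0.13264101] [ 3.90835775e-06  9.99999998e-01 -6.40772712e-05  8.52209875e-06] 0.013405868840536534 49.950681924819946 [ 0.70606772  0.176352   -1.8918763 ] [0.05505146 0.1566173  0.02342141]
handle slope -0.002195908005943365 n 1255 0.050099751457389013
cone fit da,db,slope [-0.01056161  0.01539166  0.53011214 -0.0042081 ] 29822
dish circle (a,b) (0.004945414140820503, -0.0018039460992440581) 0.055260978639125824
ball 3325 0.002354837685379429 -0.001152663284814878 range -0.011651740756579362 0.014729019282294212 -0.014352223949976645 0.012046931299983922 top 0.1884880041045545
```

View pics/w5.png

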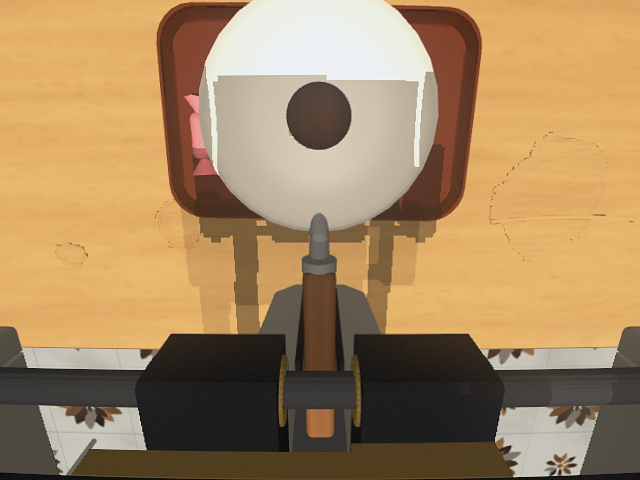

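View pics/top5.png

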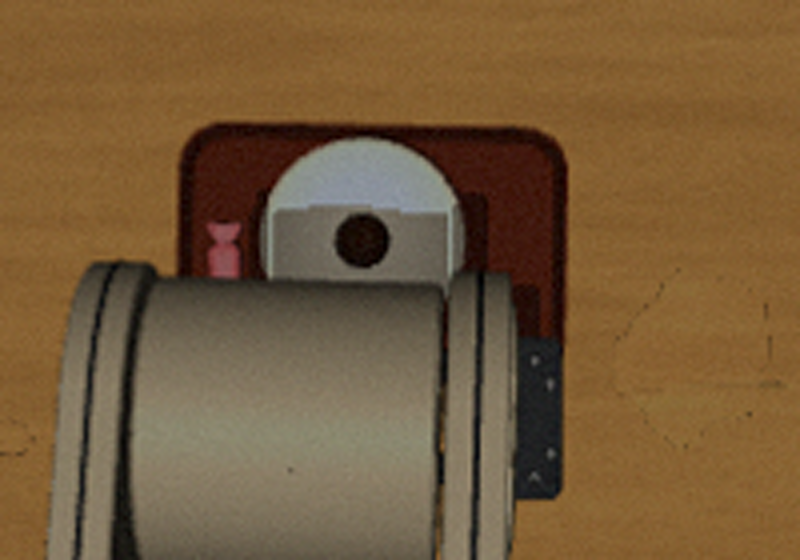

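The wrist view shows the handle square to the tray's near side, with the ball at (319,116) in the middle of the dish. The top crop shows the dish over the tray and the sweet undisturbed. I settle briefly and hand in.

Emit:
{"name": "move_arm", "arguments": {
  "series": [0, 0, 0, 0, 0, 0, 0, 0, 0, 0, 0, 0, 0, 0, 0, 0, 0, 0, 0, 0, 0, 0, 0, 0, 0, 0, 0, 0, 0, 0, 0, 0, 0, 0, 0, 0, 0, 0, 0, 0, 0, 0, 0, 0, 0, 0, 0, 0, 0, 0, 0, 0, 0, 0, 0, 0, 0, 0, 0, 0, 0, 0, 0, 0, 0, 0, 0, 0, 0, 0, 0, 0]
}}

```text
t: 13.23
eef_pos: [0.4508, 0.0398, 0.1326]
eef_rot: [-0.0, 1.0, -0.0, 0.0]
force: [0.6, -0.5, -1.8]
finger_gap: 0.0137
finger_force: 50.0
```

```bash
python3 chk.py w6 && python3 -c "
from plant import *
print(job_done())"
```

```text
13.2333 [0.45081638 0.03983486 0.13263991] [-8.03730625e-07  9.99999995e-01 -9.88392252e-05  1.57245362e-05] 0.013670991625195798 49.95063543319702 [ 0.56161493 -0.52360805 -1.81736726] [0.03947722 0.18827742 0.02546182]
handle slope 0.006244678458781256 n 1260 0.05006568283612654
cone fit da,db,slope [-0.0105938   0.01535705  0.52988601 -0.00420461] 29799
dish circle (a,b) (0.004896319936960936, -0.00133288383949548) 0.05532471090555191
ball 3296 0.0023122235615085094 -0.0011567842110211065 range -0.01164798286955103 0.014764914325467351 -0.014472988139235398 0.012050047082817305 top 0.18848919855586618
the job is handed in; nothing more can be done
None
```

The job is handed in after 13 s: the dish was lifted straight up, turned a quarter turn clockwise, and is held still and level about 9 cm above the tray's middle with its handle square over the near long side and the ball about 2–3 mm from centre. The hand-in reported no verdict.

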